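# Rinse the round forming ring on the sprung rinser

## Robot

A 6-joint arm with a two-finger parallel gripper is mounted at the origin on a cart in front of the work surface, level with it; the furniture and walls round the work are solid. World frame = base frame: x ahead of the robot, y to its left, z up, the work surface at z = 0. Lengths are in m, angles in rad, forces in N, time in s.
With the tool pointing down it reaches from about 0.35 to 0.775 m from the base axis. Payload 7.3 kg.
Tool frame: the origin (TCP) lies between the finger pads; the fingertips stand 8 mm ahead of it and the grasp point (between the pads) lies 11 mm behind it (robot.nose_length is the distance from the TCP to the fingertips, in m); z points along the fingers, y is the line along which they close (so a half turn about z gives the same grasp; the last joint's range is limited). The gripper opens to 92 mm and grips with 3 to 60 N. Pads are 19 mm wide; open, the fingers measure 130 mm over their backs; the gripper's body (75 mm by 190 mm) begins 47 mm behind the grasp point.
Start: joints at [-1.397, 0.342, 1.524, -0, 1.275, -0.146], TCP at [0.165, -0.498, 0.212] pointing down, gripper open.
Joint ranges: [-2.53, 2.53], [-0.77, 2.02], [0.04, 2.7], [-1, 4.14], [0.28, 2.66], [-3.11, 3.11]. Speed limits (rad/s): [2.57, 2.57, 3.14, 3.14, 3.14, 3.14].

## Interface

Orientations are given as [roll, pitch, yaw] about the fixed x, y, z axes, in that order (R = Rz(yaw) Ry(pitch) Rx(roll)).
In Python, from cell import robot gives the robot as it stands. The module is installed in compiled form; this text tells all that it offers.
- The arm moves only by the shell command python3 -m jog 'ROWS' [FORCE]. ROWS is JSON, a list that holds one entry, the list of rows, each a list of 5 numbers: the gripper's target within -1 to 1 (fully open at 1, half-way at 0, shut at -1), then the shift along the tool's x, y, z in m, then the turn about the tool's z in rad. A call has 1 to 5 rows; each row is the pose to reach, as a shift and turn from the pose commanded when the call began, along the tool's axes at that moment; what a row does not reach only later rows make up. A row lasts 1/12 s, in which the tool goes at most 41.7 mm and 7.16 degrees, less where a joint would pass 70% of its speed; a pose out of reach is approached as far as the arm can. A call with a gripper value outside its range is refused whole. The fingers move at their own pace and stop on an object; FORCE is the grip in N (left out, the last holds). Time passes only in rows, so rows that repeat a pose let the fingers close. It gives the time, the measured TCP pose, the force, the opening and the grip force at its end, in the units of the state.
- robot.observe(): the state, without advancing time (a new reading comes with each control period).
- robot.read_camera(name): name is "scene" or "top"; returns the picture (420x560x3 uint8, red, green, blue); there is no depth.
- robot.camera_model(name): a dict with "camera_matrix" (3x3 intrinsics, pixels), "dist_coeffs" ([k1, k2, p1, p2, k3] as OpenCV has them; the pictures are not rectified), "position" and "attitude" of the camera in the world. Camera axes: x right, y down, z forward; pixel columns grow to the right and rows downward; lengths in m; the calibration is good to about 2 mm. A picture is of the moment at which its call begins. camera_model takes no time and is no camera call.
- robot.hand_in(): hands the job in; it is judged then, once.
The state is a dict: "time": time; "qpos": joint angles; "qvel": joint speeds; "joint_efforts": joint torques, N m; "tool_pos": TCP position; "tool_rot": TCP orientation; "contact_force": force on the tool from outside, world axes, zero at the start; "torque": the same for the moment, N m; "opening": finger opening in m; "grip_force": force on a finger pad.
Only numpy, scipy, OpenCV 4.12 (cv2) and the standard library are available. Lean on these libraries where they do the work, as an engineer would, in place of code of your own. Each camera call takes 0.05 s, during which the arm holds its last target. There are 200 camera calls.

## Task

First open the red vent cap on the rinser's white tank: twist it counter-clockwise (seen from above) as far as it goes. Then pick up the round steel forming ring and, keeping it level and centred on the blue sprung star, press it down until the star reaches its hard stop, without forcing it beyond that. Finish while still gripping the ring and holding the star fully down; leave the square forming frame and the steel shaker where they stand.

Things in the scene. Friction and masses are not known exactly. Their poses are not given: they have to be found in the camera images.
- rinser: countertop ring rinser, fixed to the worktop: steel base plate 140 x 290 mm, its top 17 mm high, with a round dark drip deck (top 25 mm high, inside a 124 mm wide rim that is 29 mm high) and a white tank (80 mm wide, shoulder 66 to 80 mm high, neck 85 mm high). Origin: on the worktop under the axis of the sprung star; +y points from the star to the tank, whose axis is 150 mm away; z up. It stands with different places and yaws (up to 0.3 rad)
- vent_cap (a joint): turn of the tank's red screw cap (captive on its neck): 0 is screwed shut, it grows counter-clockwise seen from above, and 1.3 rad is the stop, fully open. It starts nearly shut (0 to 0.25), turns stiffly (about 0.06 N m) and stays where it is left. It does not rise as it turns
- cap_wing (a point): centre of the top of the red cap's wing, 121 mm above the worktop, on the cap's axis. The wing is an upright bar, 44 mm long along this point's x, 12 mm thick along its y, its upper 20 mm stand free above the 47 mm wide round cap (top of the round part 102 mm above the worktop). The point turns with the cap
- plunger (a joint): how far the blue star is pressed down, m: 0 is up, 0.014 is the hard stop. Its spring pushes up with about 4 N at the top and 11 N at the stop
- plunger_top (a point): centre of the star, in the plane of the top of its spokes: 52 mm above the worktop when up, 38 mm at the stop; it moves with the star. Six blue spokes reach 36 mm from the axis; a steel nozzle 20 mm wide stands 8 mm above the spokes in the middle, inside the ring
- ring: the round steel forming ring, open at both ends: 51 mm outer diameter, 36 mm high, thin walls (a few mm; at least 40 mm clear inside), 50 g (varies). Origin: centre of its underside, z up. It can be gripped across its outside from above
- frame: square steel forming frame, open at both ends, 60 x 60 mm, 36 mm high, walls 2 mm; origin at the centre of its underside. Leave alone
- shaker: closed steel shaker with a perforated screw lid, 69 mm wide, 96 mm high; origin at the centre of its underside. Leave alone
Mind the look-alikes: they are no part of the job. Leave any purple look-alike of the ring alone.

How it is judged:
By the outcome, as a careful person would: the job done as asked, in the order asked, and still so for the second after the job is handed in, while the arm keeps its last pose, push and grip.
It also fails if it takes over 48 s, if anything falls off the work surface, if the arm or the gripper's body presses on something with over 40 N, if the wrist force passes 120 N, or if a joint passes its speed limit or range.

## Working session

There is one attempt and no reset: what is moved stays moved. The work goes in short steps, Python scripts to look and compute and a shell command to move; the robot and the scene stay as the last step left them, time stands still between calls to the robot, and variables do not carry over. Pictures are saved under pics/ and viewed, at most 10 in all, crops included, and the job is handed in when it is done.

```bash
mkdir -p pics; cat > h.py <<'E'
import numpy as np, cv2
from cell import robot
def cam(n):
    m=robot.camera_model(n); K=np.array(m["camera_matrix"],float); d=np.array(m["dist_coeffs"],float)
    a=np.array(m["attitude"],float)
    if a.shape==(3,3): R=a
    else:
        from scipy.spatial.transform import Rotation as Ro
        R=Ro.from_euler('xyz',a).as_matrix()
    return K,d,R,np.array(m["position"],float)
def ray(n,uv):
    K,d,R,p=cam(n); q=cv2.undistortPoints(np.array(uv,float).reshape(-1,1,2),K,d).reshape(-1,2)
    return p,np.c_[q,np.ones(len(q))]@R.T
def onz(n,uv,z):
    p,r=ray(n,uv); return p+r*((z-p[2])/r[:,2])[:,None]
def proj(n,P):
    K,d,R,p=cam(n); return cv2.projectPoints(np.array(P,float).reshape(-1,3),cv2.Rodrigues(R.T)[0],-R.T@p,K,d)[0].reshape(-1,2)
E
python3 - <<'E'
from h import *
for n in("scene","top"):
    im=robot.read_camera(n); cv2.imwrite(f"pics/{n}0.png",im[...,::-1]); print(n,robot.camera_model(n))
s=robot.observe();print(s)
E
```

```text
scene {'camera_matrix': array([[506.43437196,   0.        , 280.73973887],
       [  0.        , 506.43437196, 214.75940514],
       [  0.        ,   0.        ,   1.        ]]), 'dist_coeffs': array([0.02894839, 0.        , 0.        , 0.        , 0.        ]), 'position': array([0.14148018, 0.72500702, 0.8703324 ]), 'attitude': array([-2.25727917,  0.00301323, -2.67312143])}
top {'camera_matrix': array([[430.88444824,   0.        , 278.36403052],
       [  0.        , 430.88444824, 208.97911174],
       [  0.        ,   0.        ,   1.        ]]), 'dist_coeffs': array([-0.0528785,  0.       ,  0.       ,  0.       ,  0.       ]), 'position': array([ 0.48881059, -0.09151455,  1.06909555]), 'attitude': array([-3.06444683,  0.01807151, -1.58064494])}
{'time': 0.1, 'qpos': array([-1.39697050e+00,  3.42657886e-01,  1.52495041e+00, -6.61741166e-06,
        1.27539346e+00, -1.46018590e-01]), 'qvel': array([-8.86068968e-05, -7.37447556e-04, -3.63961942e-03,  7.12394039e-05,
       -2.08309785e-03, -5.05592980e-04]), 'joint_efforts': array([ 1.81926644e-03, -4.32003272e+01, -2.44692779e+01,  7.18835159e-02,
        5.26103773e-02, -5.97960388e-05]), 'tool_pos': array([ 0.16501045, -0.49797637,  0.21090187]), 'tool_rot': array([-3.14019762e+00, -1.98764358e-04,  3.19846206e-01]), 'contact_force': array([-0.05832179, -0.82243992,  0.22605081]), 'torque': array([-0.03129445,  0.02743771, -0.02008486]), 'grip_force': 0.0, 'opening': 0.09185873885853232}
```

View pics/top0.png

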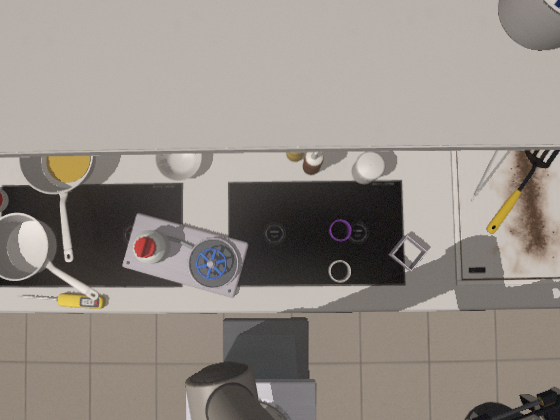

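View pics/scene0.png

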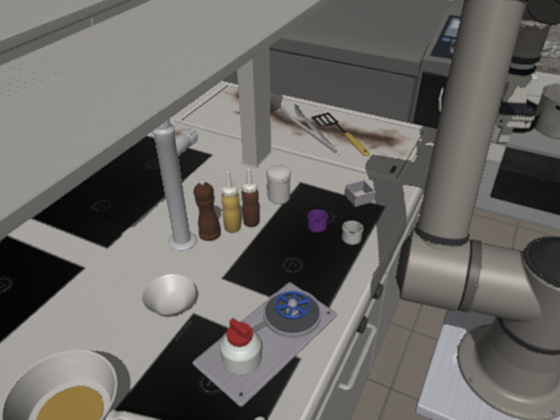

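The top view shows the red cap at about (146,246), the blue star at (211,263), the steel ring at (340,271), the purple look-alike at (340,230), the frame at (407,252) and the shaker at (368,168). The scene view shows the same things, with the cap at (240,333), the star at (293,305) and the ring at (352,233). An overhead shelf covers the back.

```bash
python3 - <<'E'
from h import *
T=cv2.imread("pics/top0.png"); S=cv2.imread("pics/scene0.png")
def mask(im,lo,hi): return cv2.inRange(cv2.cvtColor(im,cv2.COLOR_BGR2HSV),lo,hi)
def red(im): return mask(im,(0,120,60),(8,255,255))|mask(im,(172,120,60),(179,255,255))
def roi(m,x0,x1,y0,y1):
    r=np.zeros_like(m); r[y0:y1,x0:x1]=m[y0:y1,x0:x1]; return r
def cen(m):
    c=max(cv2.findContours(m,0,2)[0],key=cv2.contourArea); h=cv2.convexHull(c); (x,y),r=cv2.minEnclosingCircle(h); return (x,y),r,cv2.boundingRect(h)
bt=roi(mask(T,(100,120,60),(125,255,255)),180,250,230,300); bs=roi(mask(S,(100,120,60),(125,255,255)),260,330,280,330)
for n,m in(("top",bt),("scene",bs)):
    ys,xs=np.nonzero(m); h=cv2.convexHull(np.c_[xs,ys].astype(np.float32)); e=cv2.fitEllipse(h); print("star",n,e,onz(n,[e[0]],.052))
rt=roi(red(T),120,180,220,275)
print("cap",cen(rt),onz("top",[cen(rt)[0]],.102))
g=mask(T,(0,0,120),(179,60,255)); g=roi(g,320,365,255,290)
c=cen(g);print("ring",c,onz("top",[c[0]],.036), c[1]*2*(1.069-.036)/430.9)
big=np.hstack([cv2.resize(T[215:305,115:255],None,fx=4,fy=4,interpolation=2),]);
b2=cv2.resize(S[300:390,190:340],None,fx=3,fy=3,interpolation=2)
b3=cv2.resize(T[240:300,310:400],None,fx=3,fy=3,interpolation=2)
o=np.zeros((600,800,3),np.uint8);o[:360,:560]=big[:360];o[360:600,:450]=b2[:240];o[380:560,460:730]=b3;cv2.imwrite("pics/z0.png",o)
E
```

```text
star top ((210.91412353515625, 263.2644958496094), (30.020851135253906, 30.296720504760742), 10.473033905029297) [[0.44109932 0.08633166 0.052     ]]
star scene ((291.9122009277344, 304.4602355957031), (27.192304611206055, 34.769893646240234), 91.93976593017578) [[0.43983195 0.08906413 0.052     ]]
cap ((144.54379272460938, 247.3357696533203), 10.857827186584473, (134, 237, 22, 21)) [[0.48016013 0.22872183 0.102     ]]
ring ((339.38775634765625, 270.9183654785156), 11.102310180664062, (329, 260, 22, 22)) [[ 0.41951919 -0.21729118  0.036     ]] 0.0532313131428451
```

View pics/z0.png

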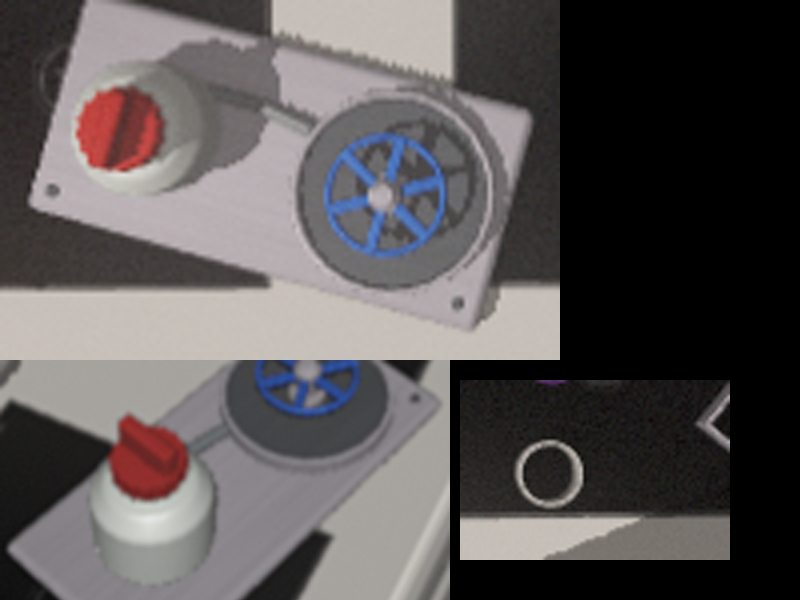

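Zoomed crop: the wing runs about (115,165)–(128,90) in the upper panel, from (124,418) to (178,452) in the scene panel, and the ring is a clean circle at (549,473). I'll measure the wing's yaw from both views.

```bash
python3 - <<'E'
from h import *
p=onz("scene",[(231.3,319.3),(249.3,330.7)],.121);d=p[1]-p[0];print(p,np.linalg.norm(d),np.arctan2(d[1],d[0]))
T=cv2.imread("pics/top0.png"); S=cv2.imread("pics/scene0.png")
o=np.zeros((560,800,3),np.uint8)
a=cv2.resize(T[230:265,127:162],(400,400),interpolation=2);b=cv2.resize(S[312:352,220:260],(400,400),interpolation=2)
o[:400,:400]=a;o[:400,400:]=b;cv2.imwrite("pics/z1.png",o[:400])
# predicted wing outlines
c=np.array([.481,.232])
for y in np.arange(-.3,1.7,.2): 
    u=np.array([np.cos(y),np.sin(y)])*.022
    q=[[*(c+u),.121],[*(c-u),.121]]
    print(round(y,2),((proj("top",q)-[127,230])*400/35).round().tolist(),((proj("scene",q)-[220,312])*10+[400,0]).round().tolist())
E
```

```text
[[0.49997683 0.22558816 0.121     ]
 [0.45706648 0.23329607 0.121     ]] 0.04359712995985198 2.9638598297532335
-0.3 [[186.0, 86.0], [118.0, 304.0]] [[504.0, 69.0], [665.0, 202.0]]
-0.1 [[165.0, 82.0], [140.0, 308.0]] [[488.0, 84.0], [681.0, 187.0]]
0.1 [[142.0, 82.0], [162.0, 308.0]] [[475.0, 100.0], [693.0, 169.0]]
0.3 [[120.0, 87.0], [184.0, 304.0]] [[467.0, 119.0], [700.0, 150.0]]
0.5 [[100.0, 96.0], [204.0, 295.0]] [[464.0, 138.0], [703.0, 131.0]]
0.7 [[81.0, 109.0], [223.0, 282.0]] [[465.0, 157.0], [701.0, 112.0]]
0.9 [[66.0, 125.0], [239.0, 265.0]] [[471.0, 175.0], [694.0, 94.0]]
1.1 [[54.0, 144.0], [251.0, 246.0]] [[481.0, 192.0], [683.0, 78.0]]
1.3 [[45.0, 165.0], [259.0, 225.0]] [[496.0, 207.0], [668.0, 64.0]]
1.5 [[41.0, 188.0], [263.0, 202.0]] [[514.0, 219.0], [650.0, 53.0]]
```

View pics/z1.png

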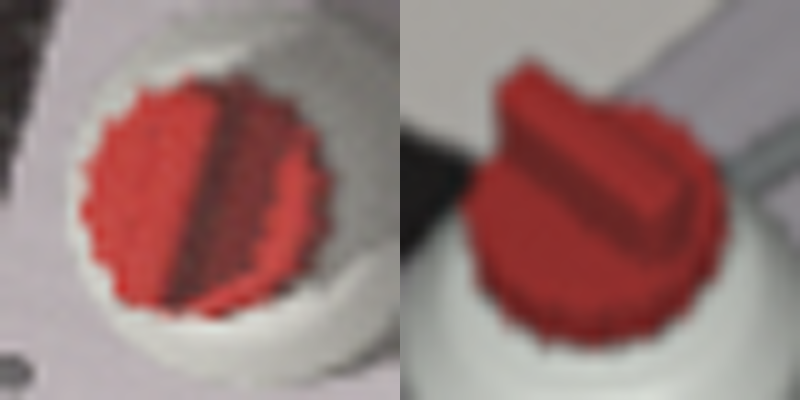

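```bash
python3 -m jog '[[[1,0.03,0,0,0.11],[1,0.06,0,0,0.23],[1,0.09,0,0,0.34],[1,0.1,0,0,0.46],[1,0.1,0,0,0.57]]]' 10
```

```text
time: 0.52
tool_pos: [0.2623, -0.4656, 0.2111]
tool_rot: [-3.141, -0.0, -0.253]
contact_force: [-0.1, 1.4, -0.1]
opening: 0.092
grip_force: 0.0
```

```bash
python3 -m jog '[[[1,0.01,-0.035,0,0],[1,0.02,-0.07,0,0],[1,0.03,-0.11,0,0],[1,0.04,-0.15,0,0],[1,0.04,-0.18,0,0]]]'
python3 -m jog '[[[1,0,-0.035,0,0],[1,0,-0.07,0,0],[1,0,-0.11,0,0],[1,0,-0.15,0,0],[1,0,-0.18,0,0]]]'
python3 -m jog '[[[1,0,-0.035,0,0],[1,0,-0.07,0,0],[1,0,-0.11,0,0],[1,0,-0.15,0,0],[1,0,-0.18,0,0]]]'
python3 -m jog '[[[1,0,-0.035,0.01,0],[1,0,-0.07,0.02,0],[1,0,-0.11,0.03,0],[1,0,-0.15,0.04,0],[1,0,-0.18,0.04,0]]]'
python3 - <<'E'
from h import *
s=robot.observe();print(s['tool_pos'],s['tool_rot'],s['qpos'])
im=robot.read_camera("scene");cv2.imwrite("pics/s1.png",cv2.resize(im[200:400,150:400,::-1],(750,600)))
E
```

```text
time: 0.93
tool_pos: [0.3446, -0.2999, 0.2112]
tool_rot: [-3.141, 0.0, -0.249]
contact_force: [0.4, 0.3, 0.2]
opening: 0.0919
grip_force: 0.0
time: 1.35
tool_pos: [0.3877, -0.1253, 0.2113]
tool_rot: [-3.141, 0.001, -0.25]
contact_force: [0.2, -0.2, -0.1]
opening: 0.0917
grip_force: 0.0
time: 1.77
tool_pos: [0.4324, 0.049, 0.2114]
tool_rot: [-3.141, 0.0, -0.249]
contact_force: [0.1, -0.9, -0.4]
opening: 0.0916
grip_force: 0.0
time: 2.18
tool_pos: [0.476, 0.2233, 0.1691]
tool_rot: [3.14, 0.003, -0.249]
contact_force: [0.7, -0.2, -0.4]
opening: 0.0917
grip_force: 0.0
[0.47595158 0.2232924  0.1691363 ] [ 3.14004361  0.00340486 -0.24916316] [2.92550674e-01 3.83517528e-01 1.58504565e+00 4.63845908e-04
 1.17674558e+00 2.11232864e+00]
```

View pics/s1.png

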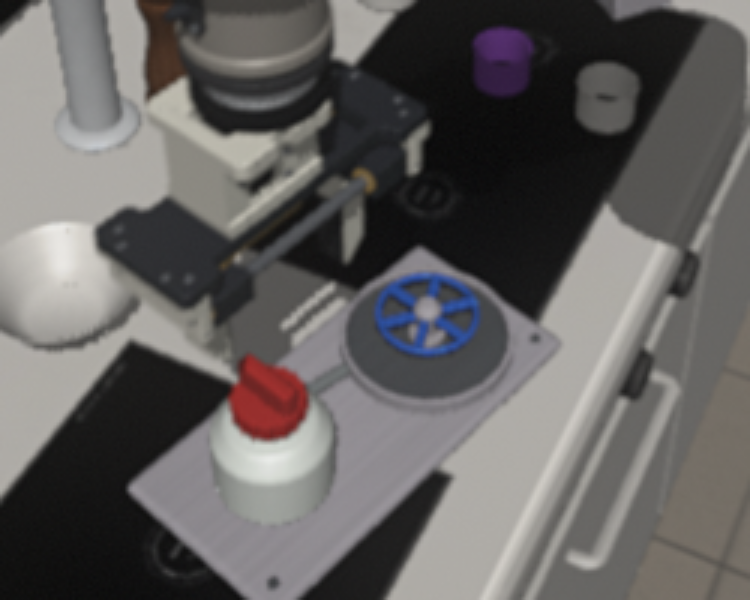

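The gripper stands above the rinser, with finger tips near crop (200,345) and (345,255); the cap is at (268,400). I'll check that this agrees with the projected TCP.

```bash
python3 - <<'E'
from h import *
t=robot.observe();p=t['tool_pos'];y=t['tool_rot'][2]
ty=np.array([np.sin(y),-np.cos(y),0])
q=[p,p+ty*.046+[0,0,-.008],p-ty*.046+[0,0,-.008],[.481,.232,.121],[.476,.223,.121]]
print(((proj("scene",q)-[150,200])*3).round())
im=robot.read_camera("top");cv2.imwrite("pics/t1.png",cv2.resize(im[200:320,90:250,::-1],(800,600)))
print(((proj("top",q)-[90,200])*5).round())
E
```

```text
[[270. 320.]
 [323. 285.]
 [215. 376.]
 [265. 376.]
 [279. 369.]]
[[224. 245.]
 [334. 271.]
 [128. 219.]
 [252. 235.]
 [271. 246.]]
```

View pics/t1.png

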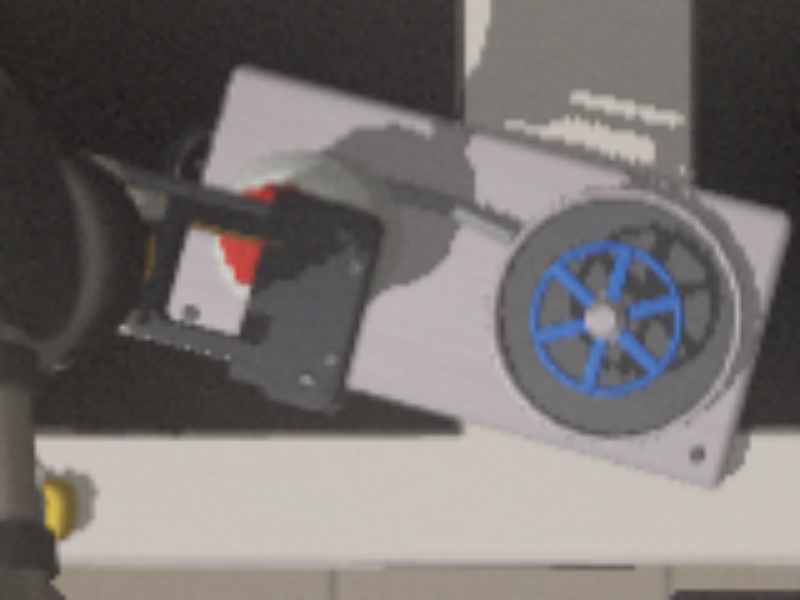

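```bash
python3 -m jog '[[[1,0.002,-0.005,0.005,0],[1,0.003,-0.008,0.02,0],[1,0.003,-0.008,0.035,0],[1,0.003,-0.008,0.04,0],[1,0.003,-0.008,0.04,0]]]'
python3 - <<'E'
from h import *
t=robot.observe();p=t['tool_pos'];print(p,t['tool_rot'])
im=robot.read_camera("scene");cv2.imwrite("pics/s2.png",cv2.resize(im[270:370,180:300,::-1],(720,600),interpolation=2))
y=t['tool_rot'][2];ty=np.array([np.sin(y),-np.cos(y),0])
q=[p+[0,0,-.008],p+ty*.046+[0,0,-.008],p-ty*.046+[0,0,-.008]]
print(((proj("scene",q)-[180,270])*6).round())
E
```

```text
time: 2.7
tool_pos: [0.481, 0.2265, 0.1301]
tool_rot: [3.14, 0.003, -0.251]
contact_force: [-0.3, -0.4, 0.8]
opening: 0.0916
grip_force: 0.0
[0.48099196 0.22650916 0.13009327] [ 3.13958788e+00  2.79323730e-03 -2.51492976e-01]
[[359. 318.]
 [462. 230.]
 [250. 411.]]
```

View pics/s2.png

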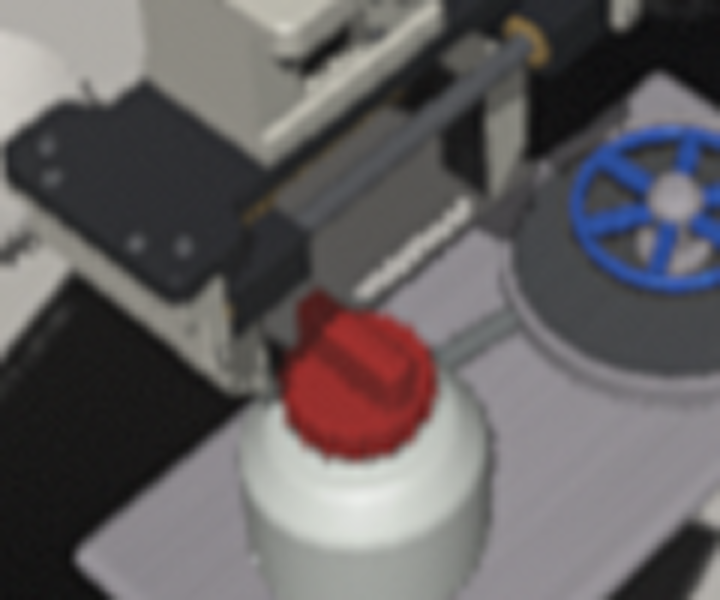

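The fingers straddle the cap's wing, with tips near (240,390) and (503,205); the wing spans about (325,320)–(400,385). Next: down, then a light closing.

```bash
python3 -m jog '[[[1,0,-0.003,0.008,0],[1,0,-0.005,0.015,0],[1,0,-0.005,0.017,0],[0.2,0,-0.005,0.017,0],[-0.3,0,-0.005,0.017,0]]]' 6
python3 -m jog '[[[-1,0,0,0,0],[-1,0,0,0,0],[-1,0,0,0,0],[-1,0,0,0,0],[-1,0,0,0,0]]]' 6
```

```text
time: 3.17
tool_pos: [0.4831, 0.2326, 0.1144]
tool_rot: [3.141, 0.0, -0.25]
contact_force: [-0.2, -0.6, -0.2]
opening: 0.0825
grip_force: 0.0
time: 3.58
tool_pos: [0.4832, 0.2326, 0.1146]
tool_rot: [-3.142, -0.0, -0.25]
contact_force: [0.1, 0.1, 0.5]
opening: 0.0497
grip_force: 0.0
```

```bash
python3 -m jog '[[[-1,0,0,0,0],[-1,0,0,0,0],[-1,0,0,0,0],[-1,0,0,0,0],[-1,0,0,0,0]]]' 6
python3 -m jog '[[[-1,0,0,0,0],[-1,0,0,0,0],[-1,0,0,0,0]]]' 6
```

```text
time: 4.0
tool_pos: [0.4832, 0.2326, 0.1145]
tool_rot: [3.142, -0.0, -0.25]
contact_force: [0.3, -0.4, -0.6]
opening: 0.0165
grip_force: 0.0
time: 4.25
tool_pos: [0.4831, 0.2326, 0.1145]
tool_rot: [3.142, -0.0, -0.25]
contact_force: [-1.3, -0.4, -0.3]
opening: 0.0006
grip_force: 0.0
```

```bash
python3 - <<'E'
from h import *
o=np.zeros((480,800,3),np.uint8)
im=robot.read_camera("scene");cv2.imwrite("pics/rs3.png",im[...,::-1]);o[:,:400]=cv2.resize(im[270:366,200:280,::-1],(400,480),interpolation=2)
im=robot.read_camera("top");cv2.imwrite("pics/rt3.png",im[...,::-1]);o[:,400:]=cv2.resize(im[200:296,105:185,::-1],(400,480),interpolation=2)
cv2.imwrite("pics/c3.png",o)
p=robot.observe()['tool_pos'];q=[p+[0,0,-.008],[.481,.232,.121]]
print((proj("scene",q)-[200,270])*5,(proj("top",q)-[105,200])*5+[400,0])
E
```

```text
[[188.04395639 301.1153346 ]
 [191.66807549 277.2478218 ]] [[586.1602434  230.16604648]
 [576.51174031 235.30776148]]
```

View pics/c3.png

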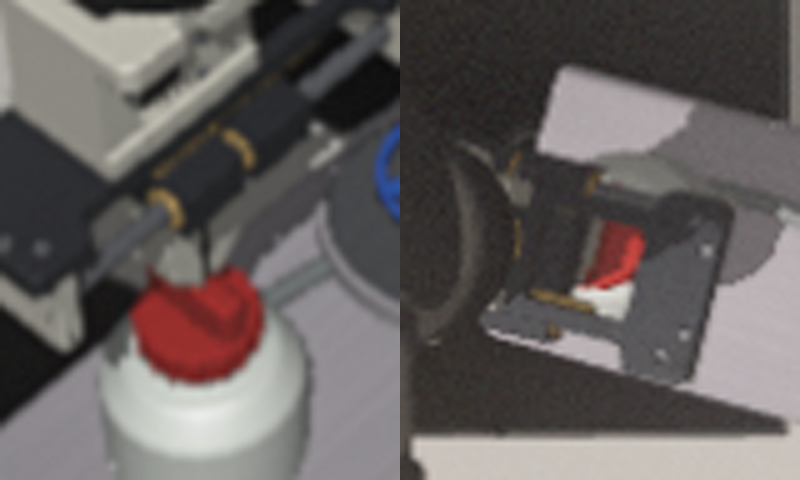

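The left panel shows the closed fingers at (207,255), ending at or behind the wing's rear edge; the right panel shows the cap at (615,250), partly hidden. The tips seem higher than the stated geometry puts them, so I'll check that.

```bash
python3 - <<'E'
from h import *
print(robot.nose_length, [a for a in dir(robot) if a[0]!='_'])
E
python3 -m jog '[[[-1,0,0,0.001,0],[-1,0,0,0.002,0],[-1,0,0,0.002,0]]]'
python3 -m jog '[[[-1,0,0,0.001,0],[-1,0,0,0.002,0],[-1,0,0,0.002,0]]]'
```

```text
0.008 ['IKError', 'camera_model', 'hand_in', 'nose_length', 'observe', 'read_camera']
time: 4.6
tool_pos: [0.483, 0.2325, 0.1122]
tool_rot: [3.141, 0.0, -0.25]
contact_force: [-0.5, 0.2, 0.6]
opening: 0.0005
grip_force: 0.0
time: 4.85
tool_pos: [0.483, 0.2325, 0.1102]
tool_rot: [3.141, 0.0, -0.25]
contact_force: [-0.1, -0.1, -0.3]
opening: 0.0004
grip_force: 0.0
```

```bash
for i in 1 2 3; do python3 -m jog '[[[-1,0,0,0.001,0],[-1,0,0,0.002,0],[-1,0,0,0.002,0]]]' | egrep 'pos|force'; done
```

```text
tool_pos: [0.483, 0.2325, 0.1082]
contact_force: [0.3, -0.2, 0.1]
grip_force: 0.0
tool_pos: [0.4832, 0.2326, 0.1066]
contact_force: [0.1, 0.3, 1.3]
grip_force: 0.5
tool_pos: [0.4835, 0.2327, 0.1064]
contact_force: [-4.4, -2.3, 15.7]
grip_force: 7.6
```

```bash
python3 -m jog '[[[-1,0,0,-0.004,0],[-0.5,0,0,-0.006,0],[0,0,0,-0.006,0],[0.4,0,0,-0.006,0],[0.4,0,0,-0.006,0]]]' | egrep 'pos|force|open'
python3 -m jog '[[[0.4,0,0,0,0],[0.4,0,0,0,0],[0.4,0,0,0,0],[0.4,0,0,0,0],[0.4,0,0,0,0]]]' | egrep 'pos|force|open'
python3 -m jog '[[[0.4,0,0,0.003,0],[0.4,0,0,0.006,0],[0.4,0,0,0.009,0],[0.4,0,0,0.012,0],[0.4,0,0,0.012,0]]]' | egrep 'pos|force|open'
```

```text
tool_pos: [0.483, 0.2325, 0.1101]
contact_force: [1.2, 0.4, -0.0]
opening: 0.0223
grip_force: 0.0
tool_pos: [0.4831, 0.2326, 0.1104]
contact_force: [-0.2, 0.2, 0.6]
opening: 0.0557
grip_force: 0.0
tool_pos: [0.4827, 0.2324, 0.0976]
contact_force: [-0.9, 0.3, 0.2]
opening: 0.0639
grip_force: 0.0
```

```bash
python3 -m jog '[[[-1,0,0,0,0],[-1,0,0,0,0],[-1,0,0,0,0],[-1,0,0,0,0],[-1,0,0,0,0]]]' 6 | egrep 'pos|force|open'
python3 -m jog '[[[-1,0,0,0,0],[-1,0,0,0,0],[-1,0,0,0,0]]]' 6 | egrep 'pos|force|open'
python3 - <<'E'
from h import *
o=np.zeros((480,800,3),np.uint8)
im=robot.read_camera("scene");cv2.imwrite("pics/rs4.png",im[...,::-1]);o[:,:]=cv2.resize(im[290:350,195:295,::-1],(800,480),interpolation=2)
cv2.imwrite("pics/c4.png",o)
E
```

```text
tool_pos: [0.4832, 0.2326, 0.0986]
contact_force: [0.7, 0.4, 0.7]
opening: 0.0356
grip_force: 0.0
tool_pos: [0.4831, 0.2325, 0.0985]
contact_force: [-0.6, -7.6, 1.8]
opening: 0.0154
grip_force: 4.1
```

```bash
python3 -m jog '[[[-0.4,0,0,0,0],[-0.4,0,0.002,0,0],[-0.4,0,0.002,0.003,0],[-0.4,0,0.002,0.006,0],[-0.4,0,0.002,0.007,0]]]' | egrep 'pos|force|open'
python3 -m jog '[[[-1,0,0,0,0],[-1,0,0,0,0],[-1,0,0,0,0],[-1,0,0,0,0],[-1,0,0,0,0]]]' 25 | egrep 'pos|force|open'
```

```text
tool_pos: [0.4823, 0.2306, 0.0908]
contact_force: [0.2, -0.3, 0.3]
opening: 0.0275
grip_force: 0.0
tool_pos: [0.4826, 0.2305, 0.0915]
contact_force: [0.8, -0.6, -0.3]
opening: 0.012
grip_force: 25.0
```

View pics/c4.png

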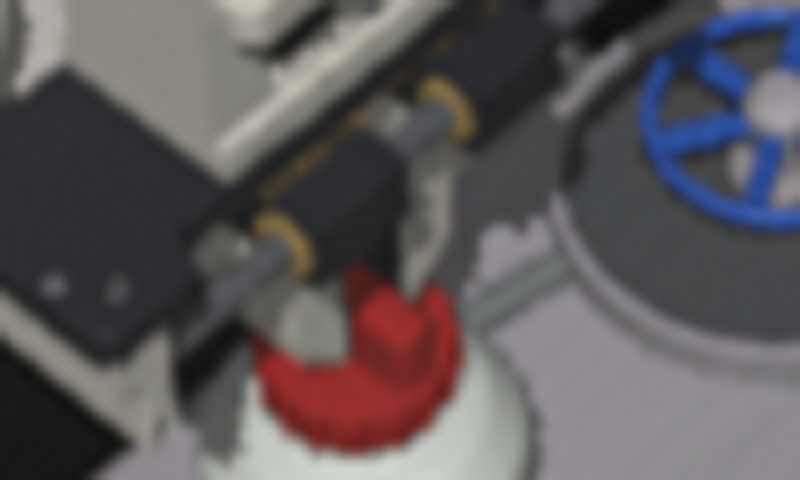

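The image shows the fingers on either side of the wing, around (320,315) and (425,260); the 12.0 mm opening confirms the grip. Now the twist.

```bash
python3 -m jog '[[[-1,0,0,0,-0.1],[-1,0,0,0,-0.2],[-1,0,0,0,-0.3],[-1,0,0,0,-0.4],[-1,0,0,0,-0.5]]]' | egrep 'pos|rot|force|open'
python3 -m jog '[[[-1,0,0,0,-0.1],[-1,0,0,0,-0.2],[-1,0,0,0,-0.3],[-1,0,0,0,-0.4],[-1,0,0,0,-0.5]]]'| egrep 'pos|rot|force|open'
python3 -c "from cell import robot;print(robot.observe()['torque'])"
```

```text
tool_pos: [0.4826, 0.2308, 0.0915]
tool_rot: [-3.141, -0.0, 0.254]
contact_force: [0.3, 0.5, -0.8]
opening: 0.0118
grip_force: 25.0
tool_pos: [0.4825, 0.2311, 0.0915]
tool_rot: [-3.141, -0.0, 0.754]
contact_force: [-0.4, 0.7, -0.3]
opening: 0.0119
grip_force: 25.0
[ 0.30188745  0.00485358 -0.16041546]
```

```bash
for i in 1; do python3 -m jog '[[[-1,0,0,0,-0.05],[-1,0,0,0,-0.1],[-1,0,0,0,-0.15],[-1,0,0,0,-0.2],[-1,0,0,0,-0.2]]]' | egrep 'pos|rot|contact|open'; python3 -c "from cell import robot;print(robot.observe()['torque'])"; done
for i in 1 2; do python3 -m jog '[[[-1,0,0,0,-0.03],[-1,0,0,0,-0.05],[-1,0,0,0,-0.05]]]' | egrep 'pos|rot|contact|open'; python3 -c "from cell import robot;print(robot.observe()['torque'])"; done
```

```text
tool_pos: [0.4824, 0.2311, 0.0915]
tool_rot: [-3.141, -0.0, 0.952]
contact_force: [-1.4, 2.1, -1.0]
opening: 0.0115
[0.39953095 0.04536644 0.07831263]
tool_pos: [0.4824, 0.2311, 0.0915]
tool_rot: [-3.141, -0.0, 1.0]
contact_force: [-0.6, 4.5, -0.8]
opening: 0.0122
[ 0.63624706  0.17749307 -0.02348412]
tool_pos: [0.4824, 0.231, 0.0915]
tool_rot: [-3.141, -0.0, 1.049]
contact_force: [-1.3, 5.0, -0.2]
opening: 0.0117
[ 0.83286807  0.34676719 -0.24575841]
```

```bash
for i in 1 2 3; do python3 -m jog '[[[-1,0,0,0,-0.02],[-1,0,0,0,-0.04],[-1,0,0,0,-0.04]]]' | egrep 'rot|contact|open'; python3 -c "from cell import robot;print(robot.observe()['torque'])"; done
```

```text
tool_rot: [-3.141, -0.001, 1.089]
contact_force: [-1.7, 4.9, -0.7]
opening: 0.0121
[ 0.76619617  0.29209163 -0.5578988 ]
tool_rot: [-3.141, -0.001, 1.128]
contact_force: [-1.1, 4.5, 0.3]
opening: 0.0127
[ 0.79844422  0.28696808 -0.72211655]
tool_rot: [-3.141, -0.001, 1.168]
contact_force: [-0.9, 6.0, -0.0]
opening: 0.0132
[ 1.01976771  0.17450727 -0.65362081]
```

```bash
python3 -m jog '[[[0,0,0,0,0],[0,0,0,0,0],[0,0,0,0,0],[0,0,0,0,0],[0.5,0,0,0,0]]]' | egrep 'rot|contact|open'
python3 -m jog '[[[0.5,0,0,-0.015,0],[0.5,0,0,-0.035,0],[0.5,0,0,-0.06,0],[0.5,0,0,-0.08,0],[0.5,0,0,-0.08,0]]]'
python3 -c "from cell import robot;print(robot.observe()['torque'],robot.observe()['qpos'])"
```

```text
tool_rot: [3.141, 0.0, 1.17]
contact_force: [-0.3, 0.6, -0.4]
opening: 0.0418
time: 11.73
tool_pos: [0.485, 0.2312, 0.1757]
tool_rot: [3.135, -0.005, 1.17]
contact_force: [-0.0, -0.0, 1.0]
opening: 0.0682
grip_force: 0.0
[-0.01589938 -0.06071463  0.02254607] [ 3.02338833e-01  3.90757052e-01  1.55398363e+00 -3.94095392e-04
  1.18901714e+00  7.03695128e-01]
```

```bash
for i in 1 2; do python3 -m jog '[[[0.5,-0.03,0.008,0,0],[0.5,-0.065,0.018,0,0],[0.5,-0.1,0.027,0,0],[0.5,-0.13,0.035,0,0],[0.5,-0.146,0.039,0,0]]]' | egrep 'pos|cont'; done
python3 - <<'E'
from h import *
S=robot.read_camera("scene")[...,::-1].copy();T=robot.read_camera("top")[...,::-1].copy();cv2.imwrite("pics/rs5.png",S);cv2.imwrite("pics/rt5.png",T)
g=cv2.inRange(cv2.cvtColor(S,cv2.COLOR_BGR2HSV),(0,0,90),(179,60,255))
c,_=cv2.findContours(g[210:260,330:375].copy(),0,2);c=max(c,key=cv2.contourArea)+[330,210];x,y,w,h=cv2.boundingRect(c);print("scene ring box",x,y,w,h)
a=np.arange(0,6.3,.1);P=lambda cx,cy,z:np.c_[cx+.0255*np.cos(a),cy+.0255*np.sin(a),a*0+z]
q=np.vstack([proj("scene",P(.4195,-.2173,z)) for z in(0,.036)]);print(q.min(0),q.max(0)-q.min(0))
def red(im):
    h=cv2.cvtColor(im,cv2.COLOR_BGR2HSV);return cv2.inRange(h,(0,120,40),(8,255,255))|cv2.inRange(h,(172,120,40),(179,255,255))
m=red(T)[225:270,120:180];ys,xs=np.nonzero(m);print("cap red px top",xs.mean()+120,ys.mean()+225)
o=np.zeros((400,800,3),np.uint8)
o[:,:400]=cv2.resize(T[230:265,127:162],(400,400),interpolation=2);o[:,400:]=cv2.resize(S[312:352,220:260],(400,400),interpolation=2);cv2.imwrite("pics/z5.png",o)
E
```

```text
tool_pos: [0.4606, 0.0781, 0.1709]
contact_force: [0.6, -0.4, 0.3]
tool_pos: [0.4396, -0.0716, 0.171]
contact_force: [0.6, -0.5, -0.3]
scene ring box 344 233 15 12
[340.98496592 221.13216658] [21.43430371 23.91858484]
cap red px top 143.98456790123456 246.679012345679
```

View pics/z5.png

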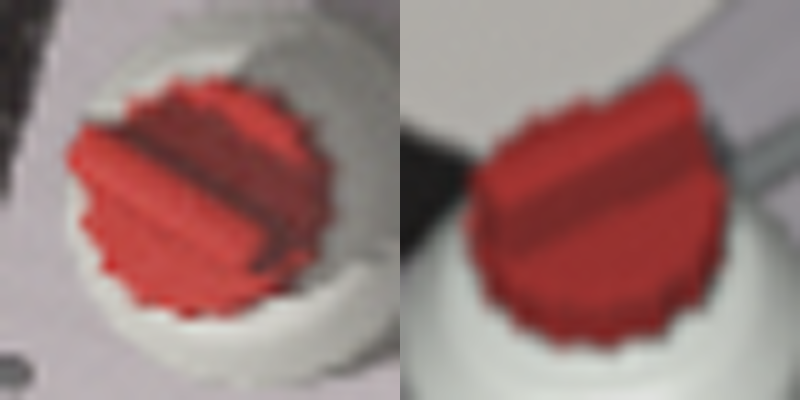

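Image: the wing now lies from (85,140) to (262,255) in the top view, yaw about 1.02 — the expected fully open angle (−0.27+1.3). On to the ring.

```bash
python3 -m jog '[[[0.5,-0.03,0.008,0,-0.03],[0.5,-0.065,0.018,0,-0.06],[0.5,-0.1,0.027,0.01,-0.1],[0.5,-0.13,0.035,0.03,-0.13],[0.5,-0.144,0.039,0.04,-0.13]]]' | egrep 'pos|cont'
python3 -m jog '[[[0.5,0,0,0.02,0],[0.5,0,0,0.04,0],[0.5,0,0,0.06,0],[0.5,0,0,0.07,0],[0.5,0,0,0.07,0]]]'
```

```text
tool_pos: [0.4195, -0.2183, 0.1298]
contact_force: [-0.6, 0.5, 0.0]
time: 13.5
tool_pos: [0.419, -0.2145, 0.059]
tool_rot: [-3.137, -0.002, 1.3]
contact_force: [-0.8, 0.3, 0.6]
opening: 0.0687
grip_force: 0.0
```

```bash
python3 -m jog '[[[0.5,0,0,0.015,0],[0.5,0,0,0.03,0],[0.5,0,0,0.045,0],[0.5,0,0,0.049,0],[0.5,0,0,0.049,0]]]'|egrep 'pos|cont'
python3 -m jog '[[[0.5,0,0,0.002,0],[0.5,0,0,0.004,0],[0.5,0,0,0.006,0],[0.5,0,0,0.008,0],[0.5,0,0,0.008,0]]]'|egrep 'pos|cont'
```

```text
tool_pos: [0.42, -0.2157, 0.0121]
contact_force: [-0.5, 0.0, 0.7]
tool_pos: [0.4202, -0.2164, 0.0045]
contact_force: [-0.4, 1.1, -0.1]
```

```bash
python3 -m jog '[[[0,0,0,0,0],[-0.1,0,0,0,0],[-0.2,0,0,0,0],[-0.3,0,0,0,0],[-0.3,0,0,0,0]]]' 4|egrep 'pos|cont|open|grip'
python3 -m jog '[[[-0.5,0,0,0,0],[-0.5,0,0,0,0],[-0.5,0,0,0,0]]]' 20|egrep 'pos|cont|open|grip'
```

```text
tool_pos: [0.4202, -0.2165, 0.0046]
contact_force: [-0.1, 0.0, -0.1]
opening: 0.0502
grip_force: 4.0
tool_pos: [0.4203, -0.2165, 0.0046]
contact_force: [-0.8, -0.2, 1.1]
opening: 0.0499
grip_force: 20.0
```

```bash
python3 -m jog '[[[-0.5,0,0,-0.01,0],[-0.5,0,0,-0.03,0],[-0.5,0,0,-0.06,0],[-0.5,0,0,-0.08,0],[-0.5,0,0,-0.08,0]]]'|egrep 'pos|cont|open|grip'
python3 -m jog '[[[-0.5,0,0,0,0],[-0.5,0,0,0,0]]]'|egrep 'pos|cont|open|grip'
python3 - <<'E'
from h import *
S=robot.read_camera("scene")[...,::-1].copy();cv2.imwrite("pics/rs6.png",S)
p=robot.observe()['tool_pos'];zb=p[2]-.0046
uv=proj("scene",[[p[0],p[1],zb]])[0];print(p,zb,uv)
x,y=uv.round().astype(int)
hsv=cv2.cvtColor(S,cv2.COLOR_BGR2HSV)
print("cols",list(range(x-22,x+24,2)))
for r in range(y-22,y+18): print(r,' '.join('%3d'%v for v in hsv[r,x-22:x+24:2,2]))
E
```

```text
tool_pos: [0.4222, -0.2178, 0.088]
contact_force: [0.2, 0.3, -0.0]
opening: 0.0499
grip_force: 20.0
tool_pos: [0.4196, -0.216, 0.0836]
contact_force: [0.0, -0.0, -1.6]
opening: 0.0498
grip_force: 20.0
[ 0.41938484 -0.21588818  0.08330689] 0.07870688569926557 [353.53566988 214.86200229]
cols [332, 334, 336, 338, 340, 342, 344, 346, 348, 350, 352, 354, 356, 358, 360, 362, 364, 366, 368, 370, 372, 374, 376]
193  18  22  28  65 135 125  89  25  24  54  65  74  87  58  27  28  29  29  28  33  44  28  27
194  20  18  17  57 136 137  93  24  25  57  60  72  86  58  26  28  29  28  28  50  63  30  33
195  19  20  17  56 136 139  94  24  26  55  62  69  80  50  26  26  28  28  29  65  59  33  56
196  19  17  17  56 136 138  94  25  29  60  71  75  80  59  32  26  27  28  34  65  50  42  73
197  19  20  16  56 136 138  93  24  43  76  86  88  89  81  54  32  28  27  40  64  45  46  64
198  18  19  19  56 137 138  89  42  71  88  93  93  93  91  81  51  29  26  41  68  49  46  49
199  18  20  15  55 136 137  82  81  96  91  93  92  94  91  89  67  50  32  34  72  72  55  44
200  19  17  15  40 
[... 2447 characters left out ...]
  18  16  20  17  24  39  78
226  16  17  17  17  17  15  16  15  17  16  17  17  16  18  16  18  19  18  19  19  26  53  83
227  17  15  15  16  16  16  14  12  18  16  15  18  15  17  17  19  19  18  18  20  30  67  86
228  14  16  16  18  18  14  16  17  17  18  14  17  18  18  15  20  18  19  21  20  37  76  86
229  16  17  13  16  15  19  16  13  16  17  15  15  15  16  18  16  18  19  18  25  50  82  86
230  18  16  17  16  14  17  16  17  17  16  16  15  17  17  18  19  19  20  19  27  61  86  85
231  15  16  15  15  17  17  18  18  17  17  16  17  17  16  19  17  18  20  20  32  72  86  86
232  15  16  16  17  18  17  17  17  19  18  17  16  17  17  17  18  18  19  21  39  79  86  86
```

```bash
python3 - <<'E'
from h import *
from scipy.optimize import least_squares
S=cv2.imread("pics/rs6.png");V=S.max(2).astype(float)
pts=[]
for c in range(347,364):
    col=V[205:226,c];i=np.max(np.nonzero(col>55)[0]);f=i+(col[i]-55)/(col[i]-col[i+1]);pts.append((c,205+f))
z=.0787
P=onz("scene",pts,z)[:,:2]
f=lambda c:np.hypot(*(P-c).T)-.0252
r=least_squares(f,[.4194,-.2159]);d=r.x-[.4194,-.2159];y=1.3
print(r.x,np.abs(r.fun).max(),"tool x,y off",d@[np.cos(y),np.sin(y)],d@[np.sin(y),-np.cos(y)])
E
```

```text
[ 0.42043281 -0.21845706] 0.0011446470965146387 tool x,y off -0.002187601228334101 0.001679185871303693
```

```bash
for i in 1 2; do python3 -m jog '[[[-0.5,0.03,-0.006,0,0],[-0.5,0.06,-0.012,0,0],[-0.5,0.1,-0.02,0,0],[-0.5,0.13,-0.026,0,0],[-0.5,0.15,-0.03,0,0]]]'|egrep 'pos|cont|open|grip'; done
python3 -m jog '[[[-0.5,0,0,0,0],[-0.5,0,0,0,0],[-0.5,0,0,0,0]]]'
python3 - <<'E'
from h import *
S=robot.read_camera("scene")[...,::-1].copy();T=robot.read_camera("top")[...,::-1].copy();cv2.imwrite("pics/rs7.png",S);cv2.imwrite("pics/rt7.png",T)
for n,im,(x0,x1,y0,y1) in(("top",T,(185,245,235,295)),("scene",S,(260,330,280,335))):
    m=cv2.inRange(cv2.cvtColor(im,cv2.COLOR_BGR2HSV),(100,120,50),(125,255,255))[y0:y1,x0:x1];print(n,(m>0).sum())
    for r in m[::2]: print(''.join('#' if v else '.' for v in r))
E
```

```text
tool_pos: [0.43, -0.0611, 0.0831]
contact_force: [0.6, -0.3, -0.6]
opening: 0.0497
grip_force: 20.0
tool_pos: [0.4415, 0.0913, 0.0832]
contact_force: [0.5, -0.4, -0.0]
opening: 0.0502
grip_force: 20.0
time: 16.72
tool_pos: [0.442, 0.0882, 0.0836]
tool_rot: [-3.14, 0.001, 1.3]
contact_force: [0.3, -0.3, -1.0]
opening: 0.0497
grip_force: 20.0
top 52
............................................................
............................................................
............................................................
............................................................
............................................................
............................................................
............................................................
............................................................
............................................................
.....................................#......................
.....................................##.....................
.......................................#....................
..................
[... 2377 characters left out ...]
..............###################............................
.............................######...................................
......................................................................
......................................................................
......................................................................
......................................................................
......................................................................
......................................................................
......................................................................
......................................................................
```

```bash
python3 -m jog '[[[-0.5,0,0,0.005,0],[-0.5,0,0,0.012,0],[-0.5,0,0,0.02,0],[-0.5,0,0,0.023,0],[-0.5,0,0,0.023,0]]]' 45|egrep 'pos|cont|open|grip'
for i in 1 2 3; do python3 -m jog '[[[-0.5,0,0,0.002,0],[-0.5,0,0,0.004,0],[-0.5,0,0,0.004,0]]]' |egrep 'pos|cont|open'; python3 -c "from cell import robot;print(robot.observe()['torque'])"; done
```

```text
tool_pos: [0.4419, 0.0884, 0.0603]
contact_force: [-0.4, 0.7, -1.4]
opening: 0.049
grip_force: 45.0
tool_pos: [0.4426, 0.0887, 0.0573]
contact_force: [-0.2, -0.6, -0.7]
opening: 0.0496
[ 0.00315295 -0.0266764  -0.01689766]
tool_pos: [0.4429, 0.0887, 0.0536]
contact_force: [-0.4, 0.3, 4.6]
opening: 0.0491
[-0.01418592  0.1307878   0.01989707]
tool_pos: [0.443, 0.0887, 0.0498]
contact_force: [-1.2, 0.5, 6.1]
opening: 0.0493
[0.06563501 0.19780742 0.02030898]
```

```bash
for i in 1; do python3 -m jog '[[[-0.5,0,0,0.002,0],[-0.5,0,0,0.004,0],[-0.5,0,0,0.004,0]]]' |egrep 'pos|cont|open'; done
for i in 1 2 3; do python3 -m jog '[[[-0.5,0,0,0.0005,0],[-0.5,0,0,0.001,0],[-0.5,0,0,0.001,0]]]' |egrep 'pos|cont|open';  done;python3 -c "from cell import robot;print(robot.observe()['torque'])"
```

```text
tool_pos: [0.443, 0.0887, 0.0459]
contact_force: [-2.9, 1.1, 7.8]
opening: 0.0492
tool_pos: [0.443, 0.0887, 0.0451]
contact_force: [-1.6, -0.3, 8.5]
opening: 0.0497
tool_pos: [0.4429, 0.0887, 0.0441]
contact_force: [-1.8, 0.3, 9.9]
opening: 0.0495
tool_pos: [0.443, 0.0887, 0.0432]
contact_force: [-2.8, -0.7, 9.6]
opening: 0.0494
[-0.01379784  0.385944   -0.02132377]
```

```bash
for i in 1 2 3; do python3 -m jog '[[[-0.5,0,0,0.0005,0],[-0.5,0,0,0.0005,0],[-0.5,0,0,0.0005,0]]]' |egrep 'pos|cont|open';  done;python3 -c "from cell import robot;print(robot.observe()['torque'])"
```

```text
tool_pos: [0.443, 0.0887, 0.0428]
contact_force: [-2.2, 0.2, 8.8]
opening: 0.0494
tool_pos: [0.443, 0.0887, 0.0424]
contact_force: [-3.0, -0.2, 10.4]
opening: 0.0489
tool_pos: [0.443, 0.0887, 0.0423]
contact_force: [-3.4, -0.2, 15.3]
opening: 0.0494
[-0.05932122  0.7291028   0.00176637]
```

```bash
python3 -m jog '[[[-0.5,0,0,0.0002,0],[-0.5,0,0,0.0002,0],[-0.5,0,0,0.0002,0],[-0.5,0,0,0.0002,0],[-0.5,0,0,0.0002,0]]]'; python3 - <<'E'
from h import *
f=[]
for i in range(4): robot.read_camera("scene");f.append(robot.observe()['contact_force'].round(1))
print(f,robot.observe()['tool_rot'])
E
```

```text
time: 20.15
tool_pos: [0.4431, 0.0887, 0.0423]
tool_rot: [3.14, -0.0, 1.3]
contact_force: [-4.1, -0.6, 18.2]
opening: 0.0494
grip_force: 45.0
[array([-5.6, -0.7, 17. ]), array([-4.9,  0. , 17.6]), array([-4. , -0.4, 17.5]), array([-5.3, -0.3, 17.6])] [ 3.14019882e+00 -3.48321455e-04  1.29991911e+00]
```

The force is steady at 17.5 N, well above the 11 N spring, with no more travel: the star is on its stop and the tool is level.

```bash
python3 -c "from cell import robot;print(robot.hand_in())"
```

```text
the job is handed in; nothing more can be done
None
```

I opened the vent cap to its stop, then pressed the ring onto the star to its hard stop, where it was gripped level at a steady 17.5 N, and handed in at about 20 s; the verdict was not shown.

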